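# Hang the spacer bin on its cleat

## Task

Pick up the green spacer bin by its handle bar and hang it on the wooden cleat on the end of the cubby rack: tilt its top towards the rack, hook its angled rear strip over the cleat, feel it come gently to bear, then swing it upright so that its heel locks in under the cleat. Keep hold of it until it hangs there by itself, upright, snug against the cleat and about centred along it, never letting it fall or pressing hard on the rack; then let go and leave the other goods alone.

Things in the scene. Friction and masses are not known exactly. Their poses are not given: they have to be found in the camera images.
- bin: Open green bin of nylon spacers (fixed in it), wooden back and handle, about 0.4 kg, loose on the shelf. Origin: centre of its underside; x to its rear, z up. 70 (x) by 110 (y) mm; floor z 0, front wall 40 high, sides 55, back plate 88 with rear face at x = +35. Two posts at y = +-52.5 carry the handle bar. Behind the back plate: the angled strip and, below it, the heel
- bin_handle (a point): Middle of the handle bar, at (0, 0, 120) mm in the bin's frame. The bar runs along the bin's y, 100 long between the posts, 14 thick in x, 20 high (z 110 to 130); best gripped from above across its 14 mm
- bin_strip (a point): Middle of the lowest edge of the bin's angled rear strip, at (54.8, 0, 60.2) mm in the bin's frame. The strip is 90 long in y, x 35 to 59, top at z 88. Its underside is a 45-degree bevel from (x 35, z 80) down to this edge, from which it rises again to its rearmost edge at (x 59, z 64.5)
- bin_heel (a point): Middle of the upper rear edge of the bin's heel, at (45, 0, 19) mm in the bin's frame. The heel is a block 80 long in y, x 35 to 45, z 10 to 19. The cleat fits between strip and heel
- rack: Fixed cubby rack of wood with six small flaps on its +x face, 180 (x) by 220 (y) by 165 mm high. Origin: centre of its underside. Its end board facing +y (outer face at y = +110) carries the cleat
- cleat_mark (a point): Reference point, at (0, 126, 135) mm in the rack's frame, with the rack's axes (y points out of the end board). The pale cleat is 130 long in x. Its nominal section (y, z from here): bevel from (0, -24) rising outward at 45 degrees to the top edge (19.8, -4.2), then down to (24, -8.5); front face y 24; underside z -50. Behind the bevel it is free back to y -16
- cleat_front (a point): Nominal centre of the cleat's front face, at (0, 24, -30) mm from cleat_mark, same axes. The real cleat is screwed on through slots, firmly, up to 12 mm higher or lower than nominal: neither point shows this, so feel for it
- home (a point): Where the origin of the hung bin lies nominally: (0, 59, -80) mm from cleat_mark; shift it up or down with the cleat. There the bin's x points along the rack's -y, back against the cleat, heel 11 mm under it. Upright the bin cannot be put on (the heel meets the cleat); tilted about 28 degrees, top to the rack, the heel passes in front of the cleat as the strip comes down behind its top edge
- jar: Bystander: green glass jar with a steel cap, 64 across, 85 high; origin at the centre of its underside
- padlock: Bystander: brass padlock standing upright, 24 by 44, 71 high; origin at the centre of its underside
- coat_hook: Bystander: zinc coat hook lying on its 30 by 75 plate, 49 high; origin at the centre of its underside
- hinge: Bystander: chrome cabinet hinge lying flat, 60 by 66, 10 high; origin at the centre of its underside

How it is judged:
By the outcome, as a careful person would: the job done as asked, in the order asked, and still so for the second after the job is handed in, with the robot touching nothing.
It also fails if it takes over 58 s, if anything falls off the work surface, if the arm or the gripper's body presses on something with over 40 N, if the wrist force passes 120 N, or if a joint passes its speed limit or range.

## Robot

A 6-joint arm with a two-finger parallel gripper is mounted at the origin on the work surface. World frame = base frame: x ahead of the robot, y to its left, z up, the work surface at z = 0. Lengths are in m, angles in rad, forces in N, time in s.
With the tool pointing down it reaches from about 0.275 to 0.825 m from the base axis. Payload 5.2 kg.
Tool frame: the origin (TCP) lies midway between the tips of the shut fingers; the grasp point (between the pads) lies 19 mm behind it (r.grip_point_offset is the distance from the TCP to the grasp point, in m); z points along the fingers, y is the direction in which the jaws open and shut (so a half turn about z gives the same grasp; the last joint's range is limited). The gripper opens to 93 mm and grips with 3 to 60 N. Pads are 15 mm wide; open, the fingers measure 128 mm over their backs; the gripper's body (75 mm by 188 mm) begins 65 mm behind the grasp point.
Start: joints at [0.902, 0.259, 1.535, -0, 1.348, -0.203], TCP at [0.247, 0.491, 0.219] pointing down, gripper open.
Joint ranges: [-3.14, 3.14], [-0.91, 2.08], [0.19, 2.58], [-1.22, 4.36], [0.22, 2.71], [-3.12, 3.12]. Speed limits (rad/s): [2.57, 2.57, 3.14, 3.14, 3.14, 3.14].

## Interface

Orientations are given as a unit quaternion [x, y, z, w].
In Python, from bench import r gives the robot as it stands. The module is installed in compiled form; this text tells all that it offers.
- The arm moves only by the tool send_rows, never from a script. Its argument "plan" is a list of rows, each an object with "dr": the turn, a rotation vector about the world's x, y, z in rad, a list of three; "offset": the shift along the world's x, y, z in mm, a list of three; "gripper": the closure, from -1 (fully open) to 1 (shut), so that 0 is half open. In form: [{"dr": [wx, wy, wz], "offset": [x, y, z], "gripper": gripper}, ...]. A call has 1 to 12 rows; each row is the pose to reach, as a shift and turn from the pose commanded when the call began; what a row does not reach only later rows make up. A row lasts 1/10 s, in which the tool goes at most 50 mm and 8.59 degrees, less where a joint would pass 70% of its speed; a pose out of reach is approached as far as the arm can. A call with a gripper value outside its range is refused whole. The fingers move at their own pace and stop on an object; "grip_force" is the grip in N (left out, the last holds). Time passes only in rows, so rows that repeat a pose let the fingers close. It gives the time, the measured TCP pose, the force and the opening at its end, in the units of the state.
- r.observe(): the state, without advancing time (a new reading comes with each control period).
- r.snapshot(name): name is "side" or "top" or "wrist"; returns the picture (420x560x3 uint8, red, green, blue); there is no depth.
- r.calibration(name): a dict with "fx", "fy", "cx", "cy" (pixels), "world_to_cam" (4x4, takes a point from world to camera coordinates). Camera axes: x right, y down, z forward; pixel columns grow to the right and rows downward; lengths in m; the calibration is good to about 2 mm. A picture is of the moment at which its call begins: read the wrist's pose just before it. calibration takes no time and is no camera call; for the wrist camera it gives the pose at the moment of the call.
- r.sign_off(): hands the job in, once; it reports no verdict.
The state is a dict: "time": time; "joint_positions": joint angles; "qd": joint speeds; "tau": joint torques, N m; "tcp_pos": TCP position; "eef_rot": TCP orientation; "ft_force": force on the tool from outside, world axes, zero at the start; "ft_torque": the same for the moment, N m; "finger_gap": finger opening in m.
Only numpy, scipy, OpenCV 4.12 (cv2) and the standard library are available. Lean on these libraries where they do the work, as an engineer would, in place of code of your own. Each camera call takes 0.05 s, during which the arm holds its last target.

## Working session

There is one attempt and no reset: what is moved stays moved. The work goes in short steps, Python scripts to look and compute and a tool call to move; the robot and the scene stay as the last step left them, time stands still between calls to the robot, and variables do not carry over. Pictures are saved under pics/ and viewed, and the job is handed in when it is done.

Besides the shell and the picture viewer there is one more tool, called after "Emit:" as name(argument=value, ...) on one line, values as JSON. send_rows: Moves the arm, as the interface text tells. Its arguments: {"type":"object","properties":{"plan":{"type":"array","items":{"type":"object","properties":{"dr":{"type":"array","items":{"type":"number"}},"offset":{"type":"array","items":{"type":"number"}},"gripper":{"type":"number"}}}},"grip_force":{"type":"number"}},"required":["plan"]}

```bash
mkdir -p pics
python3 - <<'E'
from bench import r
import cv2
o=r.observe();print(o)
for n in ("side","top","wrist"):
    c=r.calibration(n);print(n,c)
    im=r.snapshot(n);cv2.imwrite(f"pics/{n}0.png",im[:,:,::-1])
print(r.grip_point_offset)
E
```

```text
{'time': 0.0, 'joint_positions': array([ 9.02206499e-01,  2.59333397e-01,  1.53607143e+00, -7.30194306e-06,
        1.34797691e+00, -2.02818848e-01]), 'qd': array([ 1.23727895e-04,  2.43395558e-04,  2.60203845e-04,  1.78487421e-03,
       -3.67511200e-05, -6.64000752e-04]), 'tau': array([-1.27581210e-03, -4.37308252e+01, -2.84006470e+01,  7.18131009e-02,
        4.16382425e-02, -1.58877665e-04]), 'tcp_pos': array([0.24666296, 0.49098688, 0.21782754]), 'eef_rot': array([ 2.30785195e-01,  9.73004313e-01, -8.12468893e-04, -3.74312631e-04]), 'ft_force': array([ 0.13356698, -0.38916456, -0.67336395]), 'ft_torque': array([ 0.00908603,  0.06151414, -0.00577058]), 'finger_gap': 0.09300244829373991}
side {'fx': 395.82416119600293, 'fy': 395.82416119600293, 'cx': 282.59479552248075, 'cy': 213.64422632458647, 'world_to_cam': array([[-0.94651689, -0.32226125,  0.01592028,  0.5610756 ],
       [-0.24290159,  0.67921411, -0.69257996,  0.18122818],
       [ 0.21237841, -0.6594057 , -0.7211654 ,  0.80160494],
       [ 0.        ,  0.        ,  0.        ,  1.        ]])}
top {'fx': 388.6722273648168, 'fy': 388.6722273648168, 'cx': 276.4979422476315, 'cy': 211.03992977705582, 'world_to_cam': array([[-0.02941638, -0.99954497,  0.00667312,  0.03027066],
       [-0.9989894 ,  0.02917175, -0.03419341,  0.57356123],
       [ 0.03398319, -0.00767222, -0.99939296,  1.15574323],
       [ 0.        ,  0.        ,  0.        ,  1.        ]])}
wrist {'fx': 353.6762314156417, 'fy': 353.6762314156417, 'cx': 279.79062077524935, 'cy': 210.62553401241283, 'world_to_cam': array([[ 4.49131030e-01,  8.93465898e-01, -7.74363129e-05,
        -5.49291229e-01],
       [ 8.60325240e-01, -4.32448361e-01,  2.69868295e-01,
        -3.18371149e-02],
       [ 2.41084631e-01, -1.21272846e-01, -9.62897241e-01,
         3.90824810e-01],
       [ 0.00000000e+00,  0.00000000e+00,  0.00000000e+00,
         1.00000000e+00]])}
0.0188
```

View pics/side0.png

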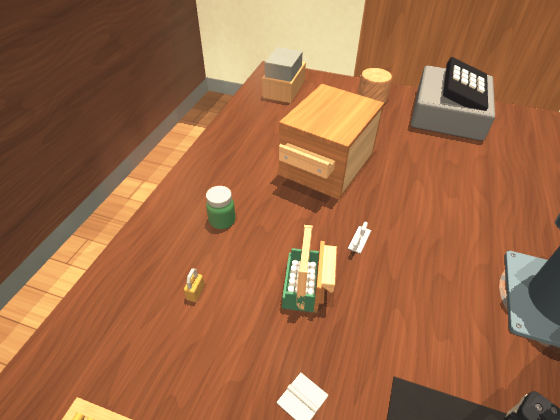

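View pics/top0.png

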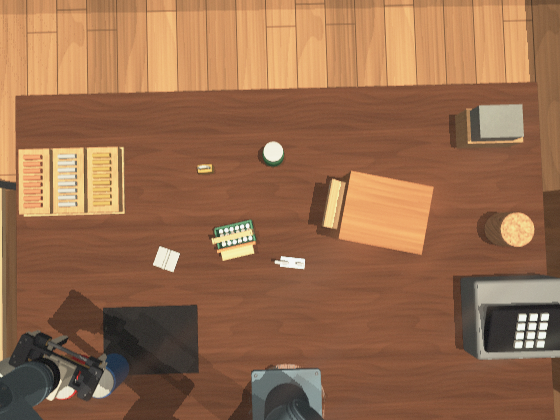

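View pics/wrist0.png

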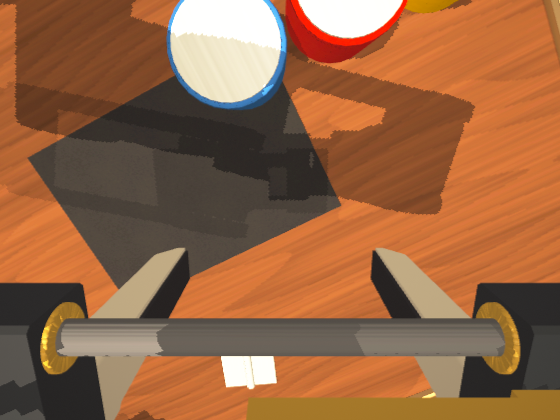

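Side view: the bin is at about (305,280), the rack at (330,135) with the cleat at (307,160), and the jar at (220,207). In the top view the bin is at (235,238), with its strip facing the robot, and the rack is at (385,213). The wrist view shows none of these, so I'll zoom in on the other two.

Run:
```python
import cv2,numpy as np
t=cv2.imread("pics/top0.png");s=cv2.imread("pics/side0.png")
a=cv2.resize(t[205:275,200:320],None,fx=6,fy=6,interpolation=cv2.INTER_CUBIC)
cv2.imwrite("pics/t_bin.png",a)
cv2.imwrite("pics/t_rack.png",cv2.resize(t[160:265,310:445],None,fx=5,fy=5,interpolation=cv2.INTER_CUBIC))
cv2.imwrite("pics/s_bin.png",cv2.resize(s[215:325,270:380],None,fx=5,fy=5,interpolation=cv2.INTER_CUBIC))
cv2.imwrite("pics/s_rack.png",cv2.resize(s[80:200,265:395],None,fx=5,fy=5,interpolation=cv2.INTER_CUBIC))
```

```text
(no output)
```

View pics/t_bin.png

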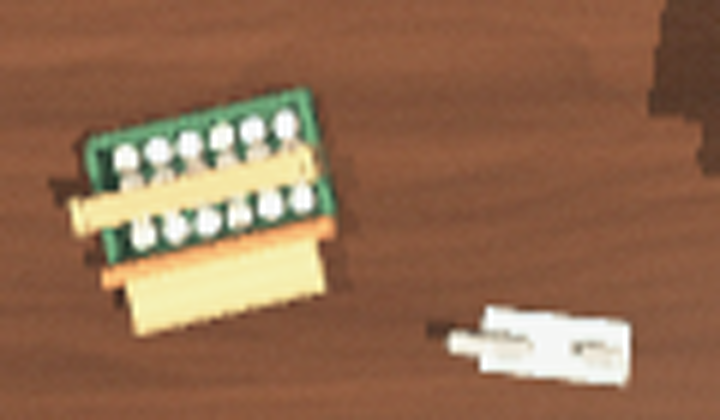

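View pics/t_rack.png

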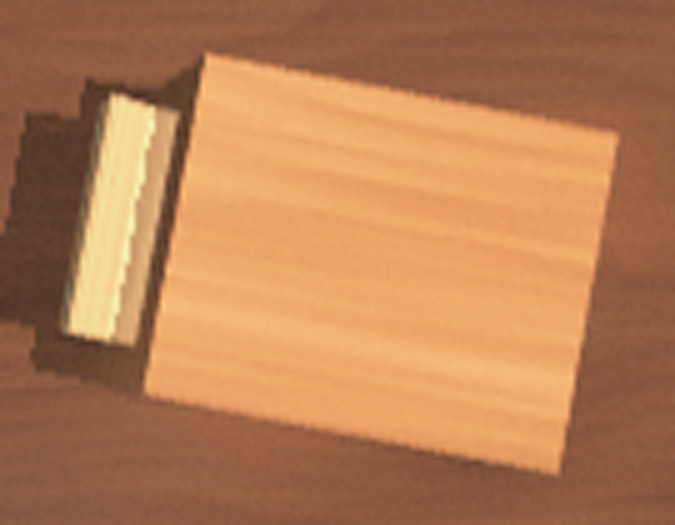

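View pics/s_bin.png

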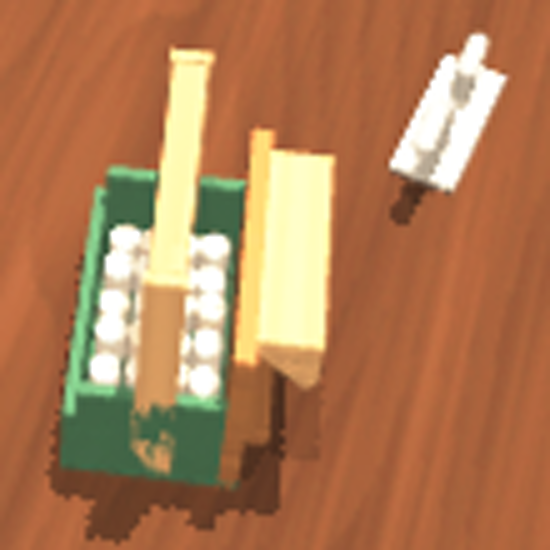

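View pics/s_rack.png

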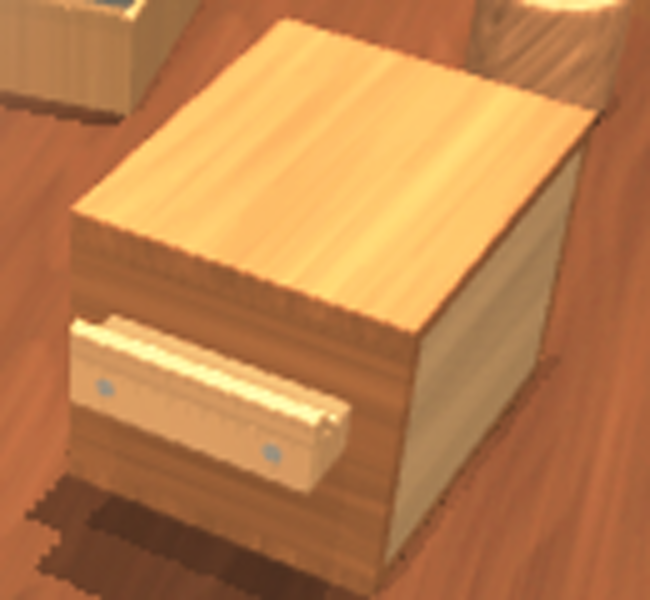

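Top crop: the rack's roof corners are at crop (205,53), (618,132), (560,474) and (145,396). The bar's top face runs from (75,219) to (314,163) in the bin crop. In the side crop it runs from (191,52) to (168,281).

```bash
cat > h.py <<'E'
import numpy as np,cv2
from bench import r
def ray(n,p):
    c=r.calibration(n);W=c['world_to_cam'];R=W[:3,:3];C=-R.T@W[:3,3]
    d=R.T@np.array([(p[0]-c['cx'])/c['fx'],(p[1]-c['cy'])/c['fy'],1]);return C,d/np.linalg.norm(d)
def onz(n,p,z):
    C,d=ray(n,p);return C+d*(z-C[2])/d[2]
def tri(a,b):
    A=np.zeros((3,3));B=np.zeros(3);rs=[ray('top',a),ray('side',b)]
    for C,d in rs:
        P=np.eye(3)-np.outer(d,d);A+=P;B+=P@C
    X=np.linalg.solve(A,B)
    return X,[np.linalg.norm((np.eye(3)-np.outer(d,d))@(X-C)) for C,d in rs]
def up(p,k,o): return ((p[0]+.5)/k-.5+o[0],(p[1]+.5)/k-.5+o[1])
def proj(n,X):
    c=r.calibration(n);q=c['world_to_cam']@np.append(X,1);return np.array([c['fx']*q[0]/q[2]+c['cx'],c['fy']*q[1]/q[2]+c['cy']])
E
python3 - <<'E'
from h import *
np.set_printoptions(precision=4,suppress=True)
T=[onz('top',up(p,5,(310,160)),.165) for p in [(205,53),(618,132),(560,474),(145,396)]]
S=[onz('side',up(p,5,(265,80)),.165) for p in [(72,210),(290,17),(597,114),(415,334)]]
for Q in (T,S):
    Q=np.array(Q);print(Q[:,:2],Q.mean(0))
    e=np.roll(Q,-1,0)-Q;print(np.linalg.norm(e,axis=1))
    y1=(Q[0]-Q[1]);y2=Q[3]-Q[2];x1=Q[0]-Q[3];x2=Q[1]-Q[2]
    yv=y1+y2;xv=x1+x2
    print("yaw",np.degrees([np.arctan2(-yv[0],yv[1]),np.arctan2(xv[1],xv[0])]))
# bar
tl=[(72,205),(78,235),(312,148),(318,178)]; tl=[onz('top',up(p,6,(200,205)),.130) for p in tl]
sl=[(170,50),(212,50),(150,280),(187,280)]; sl=[onz('side',up(p,5,(270,215)),.130) for p in sl]
for Q in (tl,sl):
    Q=np.array(Q);print(Q[:,:2],Q.mean(0)); print(np.linalg.norm(Q[0]-Q[1]),np.linalg.norm((Q[0]+Q[1]-Q[2]-Q[3])/2))
    v=Q[0]+Q[1]-Q[2]-Q[3];print(np.degrees(np.arctan2(v[1],v[0])))
#strip top z .088
tl=[(125,283),(322,240),(327,290),(137,335)]
for p in tl:print(onz('top',up(p,6,(200,205)),.088))
E
```

```text
[[ 0.6699 -0.1819]
 [ 0.6224 -0.3964]
 [ 0.4454 -0.3585]
 [ 0.4922 -0.1443]] [ 0.5575 -0.2703  0.165 ]
[0.2196 0.181  0.2192 0.1817]
yaw [-12.4156 -12.0088]
[[ 0.6672 -0.1837]
 [ 0.6173 -0.4021]
 [ 0.4435 -0.3595]
 [ 0.4914 -0.1433]] [ 0.5548 -0.2721  0.165 ]
[0.224  0.1789 0.2214 0.1803]
yaw [-12.6799 -13.3544]
[[0.5009 0.1904]
 [0.4875 0.1881]
 [0.5232 0.0826]
 [0.5097 0.0803]] [0.5053 0.1354 0.13  ]
0.013647220164775993 0.11002669874328469
101.66335883563487
[[0.5235 0.0841]
 [0.5082 0.0786]
 [0.499  0.1901]
 [0.4869 0.1858]] [0.5044 0.1346 0.13  ]
0.01623438812977296 0.10899883948400127
-77.84421324214604
[0.4627 0.1735 0.088 ]
[0.4799 0.0816 0.088 ]
[0.4567 0.0799 0.088 ]
[0.4385 0.1685 0.088 ]
```

```bash
cat > geo.py <<'E'
import numpy as np,cv2
bin_=[[(30,0),(35,0),(35,88),(30,88)],[(35,88),(59,88),(59,64.5),(54.8,60.2),(35,80)],[(35,10),(45,10),(45,19),(35,19)]]
cl=[[(0,-24),(19.8,-4.2),(24,-8.5),(24,-24)],[(-16,-50),(24,-50),(24,-24),(-16,-24)],[(-60,-140),(-16,-140),(-16,30),(-60,30)]]
def T(P,th,u,v):
    c,s=np.cos(th),np.sin(th);P=np.array(P,float)
    return np.c_[u-P[:,0]*c-P[:,1]*s, v-P[:,0]*s+P[:,1]*c]
def ov(th,u,v,part=None):
    a=0
    for i,b in enumerate(bin_):
        for j,q in enumerate(cl):
            x,_=cv2.intersectConvexConvex(T(b,th,u,v).astype(np.float32),np.array(q,np.float32))
            if x>0.05: a+=x
    return a
E
python3 - <<'E'
from geo import *
from h import onz
# express pose by handle(0,120) position: uh,vh
for deg in (32,28,24,20,15,10,5,0):
    th=np.radians(deg);c,s=np.cos(th),np.sin(th)
    out=[]
    for uh in np.arange(20,80,1.):
        # descend from high until overlap
        u=uh+120*s
        v=None
        for vh in np.arange(110,0,-.5):
            if ov(th,u,vh-120*c)>0: v=vh+.5;break
        out.append((uh,v))
    # strip edge location at stop
    print(deg,[ (a,b) for a,b in out if b is not None and b<75])
for n,p in dict(jar=(273,153),lock=(205,168)).items(): print(n,onz('top',p,.08))
E
```

```text
32 [(np.float64(20.0), np.float64(64.0)), (np.float64(21.0), np.float64(62.5)), (np.float64(22.0), np.float64(63.0)), (np.float64(23.0), np.float64(64.0)), (np.float64(24.0), np.float64(65.0)), (np.float64(25.0), np.float64(66.0)), (np.float64(26.0), np.float64(67.0)), (np.float64(27.0), np.float64(68.0)), (np.float64(28.0), np.float64(69.0)), (np.float64(29.0), np.float64(70.0)), (np.float64(30.0), np.float64(71.0)), (np.float64(31.0), np.float64(72.0)), (np.float64(32.0), np.float64(73.0)), (np.float64(33.0), np.float64(74.0)), (np.float64(39.0), np.float64(74.5)), (np.float64(40.0), np.float64(74.5)), (np.float64(41.0), np.float64(73.5)), (np.float64(42.0), np.float64(72.5)), (np.float64(43.0), np.float64(71.5)), (np.float64(44.0), np.float64(70.5)), (np.float64(45.0), np.float64(69.0)), (np.float64(46.0), np.float64(67.5)), (np.float64(47.0), np.float64(66.0)), (np.float64(48.0), np.float64(64.5)), (np.float64(49.0), np.float64(63.0)), (np.float64(50.0), np.float64(61.0)), (np.float64(51.0), np.float64(59.5)), (np.float64(52.0), np.float64(58.0)), (np.float64(53.0), np.float64(56
[... 7276 characters left out ...]
64(56.0)), (np.float64(75.0), np.float64(55.0)), (np.float64(76.0), np.float64(54.0)), (np.float64(77.0), np.float64(53.0)), (np.float64(78.0), np.float64(50.5)), (np.float64(79.0), np.float64(39.0))]
0 [(np.float64(69.0), np.float64(50.0)), (np.float64(70.0), np.float64(51.0)), (np.float64(71.0), np.float64(52.0)), (np.float64(72.0), np.float64(53.0)), (np.float64(73.0), np.float64(54.0)), (np.float64(74.0), np.float64(55.0)), (np.float64(75.0), np.float64(55.5)), (np.float64(76.0), np.float64(54.5)), (np.float64(77.0), np.float64(53.5)), (np.float64(78.0), np.float64(52.5)), (np.float64(79.0), np.float64(51.5))]
jar [0.73648812 0.01905412 0.08      ]
lock [0.69930549 0.21229863 0.08      ]
```

Emit:
send_rows(plan=[{"dr": [0,0,-0.15],"offset": [28,-40,0],"gripper": -0.1},{"dr": [0,0,-0.3],"offset": [57,-79,0],"gripper": -0.1},{"dr": [0,0,-0.45],"offset": [86,-118,-4],"gripper": -0.1},{"dr": [0,0,-0.6],"offset": [115,-158,-8],"gripper": -0.1},{"dr": [0,0,-0.75],"offset": [143,-198,-12],"gripper": -0.1},{"dr": [0,0,-0.897],"offset": [172,-237,-16],"gripper": -0.1},{"dr": [0,0,-0.897],"offset": [200,-277,-20],"gripper": -0.1},{"dr": [0,0,-0.897],"offset": [229,-316,-20],"gripper": -0.1},{"dr": [0,0,-0.897],"offset": [258.3,-356,-20],"gripper": -0.1},{"dr": [0,0,-0.897],"offset": [258.3,-356,-20],"gripper": -0.1},{"dr": [0,0,-0.897],"offset": [258.3,-356,-20],"gripper": -0.1}], grip_force=40)

```text
time: 1.25
tcp_pos: [0.5054, 0.1345, 0.1981]
eef_rot: [0.631, 0.776, -0.0, -0.001]
ft_force: [-0.0, 0.3, -1.1]
finger_gap: 0.0512
```

Emit:
send_rows(plan=[{"dr": [0,0,0],"offset": [0,0,-40],"gripper": -0.1},{"dr": [0,0,0],"offset": [0,0,-75],"gripper": -0.1},{"dr": [0,0,0],"offset": [0,0,-97],"gripper": -0.1},{"dr": [0,0,0],"offset": [0,0,-97],"gripper": -0.1},{"dr": [0,0,0],"offset": [0,0,-97],"gripper": 1},{"dr": [0,0,0],"offset": [0,0,-97],"gripper": 1},{"dr": [0,0,0],"offset": [0,0,-97],"gripper": 1},{"dr": [0,0,0],"offset": [0,0,-97],"gripper": 1},{"dr": [0,0,0],"offset": [0,0,-97],"gripper": 1},{"dr": [0,0,0],"offset": [0,0,-97],"gripper": 1}], grip_force=40)

```text
time: 2.25
tcp_pos: [0.5054, 0.1353, 0.1021]
eef_rot: [0.63, 0.777, 0.0, 0.0]
ft_force: [-2.8, -0.2, 2.9]
finger_gap: 0.0142
```

Run:
```python
from geo import *
for deg in range(28,-1,-2):
    th=np.radians(deg);c,s=np.cos(th),np.sin(th);R=[]
    for gap in (0.3,2,4,6):
        ok=[]
        for e in np.arange(-14,30,.25):
            eu,ev=e,e-24+gap
            u=eu+54.8*c+60.2*s; v=ev+54.8*s-60.2*c
            if ov(th,u,v)==0: ok.append(e)
        if ok:
            e=ok[0];ee=[x for x in ok if x<16]
            R.append((gap,e,max(ee) if ee else None,'uh',round(e+54.8*c+60.2*s-120*s,1),'vh',round(e-24+gap+54.8*s-60.2*c+120*c,1)))
    print(deg,R)
```

```text
28 [(0.3, np.float64(6.25), np.float64(15.75), 'uh', np.float64(26.6), 'vh', np.float64(61.1)), (2, np.float64(5.75), np.float64(15.75), 'uh', np.float64(26.1), 'vh', np.float64(62.3)), (4, np.float64(5.0), np.float64(15.75), 'uh', np.float64(25.3), 'vh', np.float64(63.5)), (6, np.float64(4.25), np.float64(15.75), 'uh', np.float64(24.6), 'vh', np.float64(64.8))]
26 [(0.3, np.float64(6.25), np.float64(15.75), 'uh', np.float64(29.3), 'vh', np.float64(60.3)), (2, np.float64(5.75), np.float64(15.75), 'uh', np.float64(28.8), 'vh', np.float64(61.5)), (4, np.float64(5.0), np.float64(15.75), 'uh', np.float64(28.0), 'vh', np.float64(62.8)), (6, np.float64(4.5), np.float64(15.75), 'uh', np.float64(27.5), 'vh', np.float64(64.3))]
24 [(0.3, np.float64(6.25), np.float64(15.75), 'uh', np.float64(32.0), 'vh', np.float64(59.5)), (2, np.float64(5.75), np.float64(15.75), 'uh', np.float64(31.5), 'vh', np.float64(60.7)), (4, np.float64(5.25), np.float64(15.75), 'uh', np.float64(31.0), 'vh', np.float64(62.2)), (6, np.float64(4.5), np.float64(15.75), 'uh', np.float64(30.2), 'vh', np.float64(63.4))]
22 [(0
[... 3666 characters left out ...]
 np.float64(15.75), 'uh', np.float64(57.4), 'vh', np.float64(42.7)), (2, np.float64(4.5), np.float64(15.75), 'uh', np.float64(57.2), 'vh', np.float64(44.2)), (4, np.float64(4.5), np.float64(15.75), 'uh', np.float64(57.2), 'vh', np.float64(46.2)), (6, np.float64(4.5), np.float64(15.75), 'uh', np.float64(57.2), 'vh', np.float64(48.2))]
0 [(0.3, np.float64(4.25), np.float64(15.75), 'uh', np.float64(59.0), 'vh', np.float64(40.3)), (2, np.float64(4.25), np.float64(15.75), 'uh', np.float64(59.0), 'vh', np.float64(42.0)), (4, np.float64(4.25), np.float64(15.75), 'uh', np.float64(59.0), 'vh', np.float64(44.0)), (6, np.float64(4.25), np.float64(15.75), 'uh', np.float64(59.0), 'vh', np.float64(46.0))]
```

Run:
```python
from h import *
a=r.snapshot('side');b=r.snapshot('top')
cv2.imwrite('pics/g1.png',np.hstack([cv2.resize(a[190:340,220:400],None,fx=2.2,fy=2.2),cv2.resize(b[180:330,180:360],None,fx=2.2,fy=2.2)])[:,:,::-1])
o=r.observe();print(o['time'],o['ft_force'],o['ft_torque'],o['finger_gap'],o['joint_positions'])
```

```text
2.35 [-2.05676659  0.38357566  4.84933307] [-0.04658262  0.2154909   0.09943466] 0.013591209507211505 [ 4.82834832e-02  3.20674116e-01  1.75845032e+00 -2.45943077e-05
  1.06201300e+00 -1.59610092e-01]
```

View pics/g1.png

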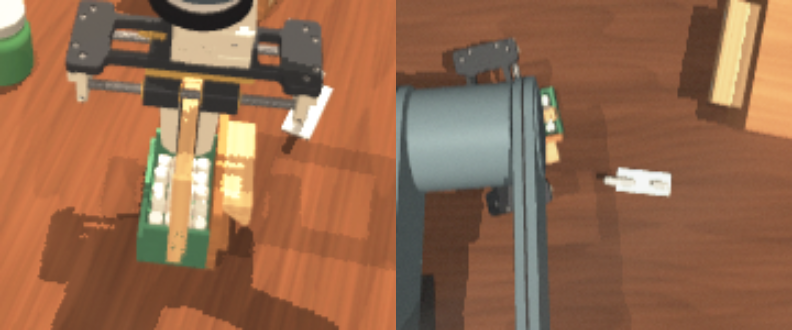

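The bar is held (gap 13.6 mm) with the fingers centred on it in the side view. I'll lift it and measure the cleat's position in the meantime.

Emit:
send_rows(plan=[{"dr": [0,0,0],"offset": [0,0,8],"gripper": 1},{"dr": [0,0,0],"offset": [0,0,25],"gripper": 1},{"dr": [0,0,0],"offset": [0,0,60],"gripper": 1},{"dr": [0,0,0],"offset": [0,0,100],"gripper": 1},{"dr": [0,0,0],"offset": [0,0,120],"gripper": 1},{"dr": [0,0,0],"offset": [0,0,120],"gripper": 1},{"dr": [0,0,0],"offset": [0,0,120],"gripper": 1}])

```text
time: 3.05
tcp_pos: [0.5047, 0.1354, 0.2207]
eef_rot: [0.63, 0.777, -0.0, -0.0]
ft_force: [-0.3, -0.8, -5.1]
finger_gap: 0.0138
```

Run:
```python
from h import *
np.set_printoptions(precision=4,suppress=True)
t=cv2.imread("pics/top0.png");s=cv2.imread("pics/side0.png")
A=cv2.resize(t[172:235,318:350],None,fx=9,fy=9,interpolation=cv2.INTER_CUBIC)
B=cv2.resize(s[138:185,274:340],None,fx=8,fy=8,interpolation=cv2.INTER_CUBIC)
H=max(A.shape[0],B.shape[0]);out=np.zeros((H,A.shape[1]+B.shape[1],3),np.uint8);out[:A.shape[0],:A.shape[1]]=A;out[:B.shape[0],A.shape[1]:]=B
print(A.shape,B.shape);cv2.imwrite('pics/cl.png',out)
Y=np.array([.2147,.9767,0]);X=np.array([.9767,-.2147,0]);M=np.array([.5839,-.1477,.135])
for d in (-.012,0,.012):
  print(d,[ (proj('top',M+x*X+.024*Y+[0,0,-.0085+d]).round(1),proj('side',M+x*X+.024*Y+[0,0,-.0085+d]).round(1),proj('side',M+x*X+.024*Y+[0,0,-.050+d]).round(1)) for x in (.065,-.065)])
```

```text
(567, 288, 3) (376, 528, 3)
-0.012 [(array([331.3, 179.5]), array([278.3, 150.9]), array([278.2, 164.4])), (array([322.6, 226.2]), array([326.8, 169.5]), array([325.1, 183.1]))]
0 [(array([331.9, 179. ]), array([278.4, 146.8]), array([278.2, 160.6])), (array([323.2, 226.2]), array([327.4, 165.4]), array([325.6, 179.3]))]
0.012 [(array([332.6, 178.5]), array([278.4, 142.6]), array([278.3, 156.7])), (array([323.8, 226.3]), array([327.9, 161.3]), array([326.1, 175.4]))]
```

View pics/cl.png

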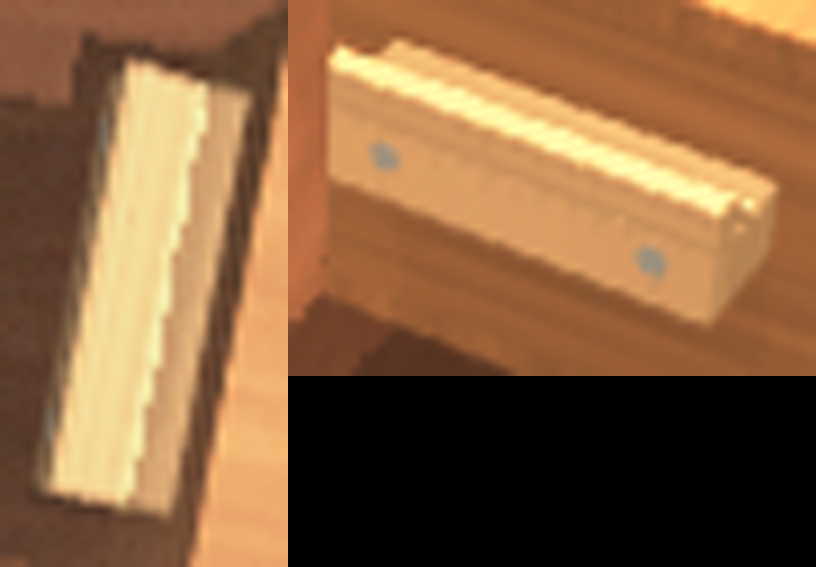

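Emit:
send_rows(plan=[{"dr": [0,0,0.13],"offset": [10,-18,4],"gripper": 1},{"dr": [0,0,0.26],"offset": [22,-41,4],"gripper": 1},{"dr": [0,0,0.39],"offset": [35,-65,4],"gripper": 1},{"dr": [0,0,0.52],"offset": [47,-88,4],"gripper": 1},{"dr": [0,0,0.65],"offset": [60,-111,4],"gripper": 1},{"dr": [0,0,0.78],"offset": [72,-134,4],"gripper": 1},{"dr": [0,0,0.91],"offset": [84,-155,4],"gripper": 1},{"dr": [0,0,1.03],"offset": [93,-173,4],"gripper": 1},{"dr": [0,0,1.11],"offset": [98,-182,4],"gripper": 1},{"dr": [0,0,1.145],"offset": [99.5,-184.4,4],"gripper": 1},{"dr": [0,0,1.145],"offset": [99.5,-184.4,4],"gripper": 1},{"dr": [0,0,1.145],"offset": [99.5,-184.4,4],"gripper": 1}])

```text
time: 4.25
tcp_pos: [0.6037, -0.0486, 0.2234]
eef_rot: [0.109, 0.994, 0.0, -0.002]
ft_force: [-1.0, 0.2, -4.2]
finger_gap: 0.0139
```

Run:
```python
from h import *
a=r.snapshot('side');b=r.snapshot('top')
cv2.imwrite('pics/g2.png',np.hstack([cv2.resize(a[60:260,180:400],None,fx=1.8,fy=1.8),cv2.resize(b[110:310,220:440],None,fx=1.8,fy=1.8)])[:,:,::-1])
o=r.observe();print(o['time'],o['tcp_pos'],o['eef_rot'],o['ft_force'],o['ft_torque'],o['joint_positions'])
```

```text
4.35 [ 0.60415435 -0.04843947  0.22451176] [ 1.08858723e-01  9.94056632e-01  2.24457388e-04 -1.06835582e-03] [-0.39845939 -0.5988926  -4.67421868] [ 0.09646759 -0.01117697  0.00267853] [-2.63920416e-01  3.57410076e-01  1.38234706e+00  1.15608219e-04
  1.40401590e+00 -1.61658617e+00]
```

View pics/g2.png

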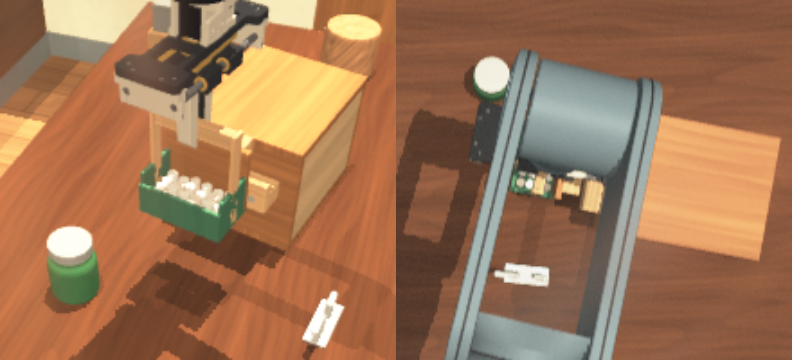

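Side and top views: the bin hangs upright in front of the cleat with its strip facing the rack, and the jar is clear. Next I tilt it and move over the cleat.

Emit:
send_rows(plan=[{"dr": [0.119,-0.026,0],"offset": [0,0,0],"gripper": 1},{"dr": [0.239,-0.052,0],"offset": [0,0,0],"gripper": 1},{"dr": [0.358,-0.079,0],"offset": [-1,-5,0],"gripper": 1},{"dr": [0.477,-0.105,0],"offset": [-3,-14,0],"gripper": 1},{"dr": [0.477,-0.105,0],"offset": [-5,-25,0],"gripper": 1},{"dr": [0.477,-0.105,0],"offset": [-8,-37,-4],"gripper": 1},{"dr": [0.477,-0.105,0],"offset": [-11,-50,-10],"gripper": 1},{"dr": [0.477,-0.105,0],"offset": [-13.3,-60,-14],"gripper": 1},{"dr": [0.477,-0.105,0],"offset": [-13.3,-60,-14],"gripper": 1},{"dr": [0.477,-0.105,0],"offset": [-13.3,-60,-14],"gripper": 1},{"dr": [0.477,-0.105,0],"offset": [-13.3,-60,-14],"gripper": 1}])

```text
time: 5.45
tcp_pos: [0.5917, -0.1081, 0.212]
eef_rot: [0.105, 0.965, 0.24, 0.026]
ft_force: [-1.1, 0.0, -4.6]
finger_gap: 0.0136
```

Run:
```python
from h import *
a=r.snapshot('side')
cv2.imwrite('pics/g3.png',cv2.resize(a[90:240,230:380],None,fx=4,fy=4,interpolation=cv2.INTER_CUBIC)[:,:,::-1])
o=r.observe();print(o['time'],o['tcp_pos'],o['eef_rot'],o['ft_force'],o['ft_torque'],o['joint_positions'])
```

```text
5.5 [ 0.59171467 -0.10819636  0.21200727] [0.10490881 0.96465733 0.24031053 0.02610015] [-0.11345836  0.19021813 -4.72462187] [-0.65032047  0.20524589  0.01973375] [-0.64181748  0.41712886  1.43043524  0.44224554  1.51564089 -2.07065783]
```

View pics/g3.png

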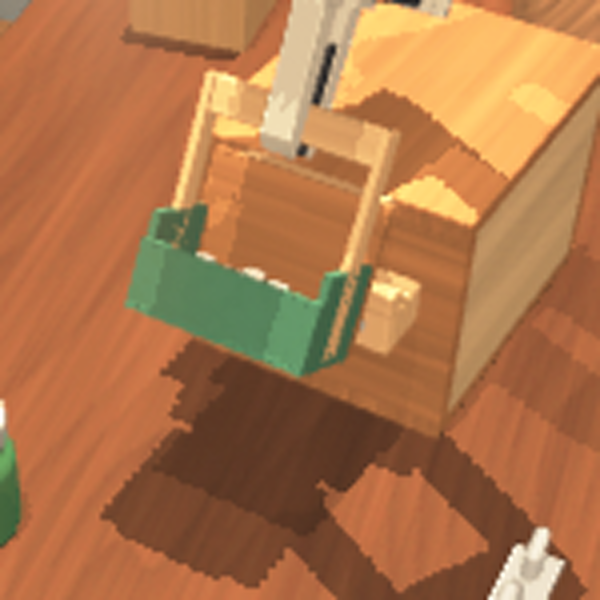

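Emit:
send_rows(plan=[{"dr": [0,0,0],"offset": [0,0,-4],"gripper": 1},{"dr": [0,0,0],"offset": [0,0,-8],"gripper": 1},{"dr": [0,0,0],"offset": [0,0,-10],"gripper": 1},{"dr": [0,0,0],"offset": [0,0,-12],"gripper": 1},{"dr": [0,0,0],"offset": [0,0,-13],"gripper": 1},{"dr": [0,0,0],"offset": [0,0,-14],"gripper": 1},{"dr": [0,0,0],"offset": [0,0,-14],"gripper": 1},{"dr": [0,0,0],"offset": [0,0,-14],"gripper": 1}])

```text
time: 6.3
tcp_pos: [0.5915, -0.109, 0.1977]
eef_rot: [0.105, 0.965, 0.24, 0.026]
ft_force: [0.4, 0.2, -4.1]
finger_gap: 0.0136
```

Emit:
send_rows(plan=[{"dr": [0,0,0],"offset": [0,0,-1],"gripper": 1},{"dr": [0,0,0],"offset": [0,0,-2],"gripper": 1},{"dr": [0,0,0],"offset": [0,0,-3],"gripper": 1},{"dr": [0,0,0],"offset": [0,0,-3],"gripper": 1},{"dr": [0,0,0],"offset": [0,0,-3],"gripper": 1}])

```text
time: 6.8
tcp_pos: [0.5915, -0.109, 0.1946]
eef_rot: [0.105, 0.965, 0.24, 0.026]
ft_force: [-0.0, -0.3, -3.5]
finger_gap: 0.0138
```

Emit:
send_rows(plan=[{"dr": [0,0,0],"offset": [0,0,-1],"gripper": 1},{"dr": [0,0,0],"offset": [0,0,-2],"gripper": 1},{"dr": [0,0,0],"offset": [0,0,-3],"gripper": 1},{"dr": [0,0,0],"offset": [0,0,-3],"gripper": 1},{"dr": [0,0,0],"offset": [0,0,-3],"gripper": 1}])

```text
time: 7.3
tcp_pos: [0.5915, -0.109, 0.1916]
eef_rot: [0.105, 0.965, 0.24, 0.026]
ft_force: [0.9, 0.1, -5.3]
finger_gap: 0.0136
```

Emit:
send_rows(plan=[{"dr": [0,0,0],"offset": [0,0,-1],"gripper": 1},{"dr": [0,0,0],"offset": [0,0,-2],"gripper": 1},{"dr": [0,0,0],"offset": [0,0,-2],"gripper": 1},{"dr": [0,0,0],"offset": [0,0,-2],"gripper": 1}])

```text
time: 7.7
tcp_pos: [0.5915, -0.109, 0.1896]
eef_rot: [0.105, 0.965, 0.24, 0.026]
ft_force: [0.7, -0.5, -4.1]
finger_gap: 0.0141
```

Emit:
send_rows(plan=[{"dr": [0,0,0],"offset": [0,0,-1],"gripper": 1},{"dr": [0,0,0],"offset": [0,0,-1.5],"gripper": 1},{"dr": [0,0,0],"offset": [0,0,-1.5],"gripper": 1},{"dr": [0,0,0],"offset": [0,0,-1.5],"gripper": 1}])

```text
time: 8.1
tcp_pos: [0.5915, -0.109, 0.1881]
eef_rot: [0.105, 0.965, 0.24, 0.026]
ft_force: [0.4, 0.2, -4.4]
finger_gap: 0.0143
```

Emit:
send_rows(plan=[{"dr": [0,0,0],"offset": [0,0,-1],"gripper": 1},{"dr": [0,0,0],"offset": [0,0,-1.5],"gripper": 1},{"dr": [0,0,0],"offset": [0,0,-1.5],"gripper": 1},{"dr": [0,0,0],"offset": [0,0,-1.5],"gripper": 1}])

```text
time: 8.5
tcp_pos: [0.5915, -0.109, 0.1866]
eef_rot: [0.105, 0.965, 0.24, 0.026]
ft_force: [-0.9, 0.2, -4.3]
finger_gap: 0.0141
```

Emit:
send_rows(plan=[{"dr": [0,0,0],"offset": [0,0,-1],"gripper": 1},{"dr": [0,0,0],"offset": [0,0,-1.5],"gripper": 1},{"dr": [0,0,0],"offset": [0,0,-1.5],"gripper": 1},{"dr": [0,0,0],"offset": [0,0,-1.5],"gripper": 1}])

```text
time: 8.9
tcp_pos: [0.5917, -0.1093, 0.1855]
eef_rot: [0.105, 0.965, 0.24, 0.026]
ft_force: [-1.3, -2.2, -0.8]
finger_gap: 0.0137
```

Emit:
send_rows(plan=[{"dr": [0,0,0],"offset": [0,0,-1],"gripper": 1},{"dr": [0,0,0],"offset": [0,0,-1],"gripper": 1},{"dr": [0,0,0],"offset": [0,0,-1],"gripper": 1}])

```text
time: 9.2
tcp_pos: [0.5919, -0.1094, 0.1848]
eef_rot: [0.105, 0.965, 0.24, 0.027]
ft_force: [-1.4, -3.5, 4.0]
finger_gap: 0.0138
```

Emit:
send_rows(plan=[{"dr": [0,0,0],"offset": [0,0,-1],"gripper": 1},{"dr": [0,0,0],"offset": [0,0,-1],"gripper": 1},{"dr": [0,0,0],"offset": [0,0,-1],"gripper": 1}])

```text
time: 9.5
tcp_pos: [0.592, -0.1097, 0.1842]
eef_rot: [0.105, 0.965, 0.24, 0.027]
ft_force: [-1.8, -4.0, 7.1]
finger_gap: 0.0137
```

Contact was felt at TCP z ≈ 0.1858, with the force up and towards the rack. That means the strip is bearing on the bevel and the cleat sits about 2 mm above nominal. I'll work out the swing path now.

Run:
```python
import numpy as np
X=np.array([.9767,-.2147,0]);Y=np.array([.2147,.9767,0]);Z=np.array([0,0,1.])
def tcp(deg,e,gap):
    t=np.radians(deg);c,s=np.cos(t),np.sin(t)
    u=e+54.8*c+60.2*s-120*s+18*s; v=e-24+gap+54.8*s-60.2*c+120*c-18*c
    return u*Y+v*Z
ref=tcp(28,10.1,0)-np.array([0,0,2.7])
for deg,e,g in [(28,10.1,1.5),(26,9.5,1.5),(24,9,1.5),(21,9,1.5),(18,9,1.5),(15,9,1.5),(12,8.5,1.5),(9,8,1.5),(6,7.5,1.5),(3,7,1.5),(0,6.5,1.5),(0,6.5,0),(0,4.2,0)]:
    print(deg,(-(28-deg)*np.pi/180*X)[:2].round(3),(tcp(deg,e,g)-ref).round(1))
```

```text
28 [ 0. -0.] [0.  0.  4.2]
26 [-0.034  0.007] [0.3 1.5 2.6]
24 [-0.068  0.015] [0.7 3.1 0.9]
21 [-0.119  0.026] [ 1.4  6.2 -0.9]
18 [-0.17   0.037] [ 2.   9.1 -2.8]
15 [-0.222  0.049] [ 2.6 12.  -5. ]
12 [-0.273  0.06 ] [ 3.1 14.2 -7.8]
9 [-0.324  0.071] [  3.6  16.3 -10.7]
6 [-0.375  0.082] [  4.   18.3 -13.7]
3 [-0.426  0.094] [  4.4  20.2 -16.9]
0 [-0.477  0.105] [  4.8  21.9 -20.2]
0 [-0.477  0.105] [  4.8  21.9 -21.7]
0 [-0.477  0.105] [  4.3  19.7 -24. ]
```

Emit:
send_rows(plan=[{"dr": [0,0,0],"offset": [0,0,3.7],"gripper": 1},{"dr": [-0.034,0.007,0],"offset": [0.3,1.5,2.1],"gripper": 1},{"dr": [-0.068,0.015,0],"offset": [0.7,3.1,0.4],"gripper": 1},{"dr": [-0.119,0.026,0],"offset": [1.4,6.2,-1.4],"gripper": 1},{"dr": [-0.17,0.037,0],"offset": [2.0,9.1,-3.3],"gripper": 1},{"dr": [-0.222,0.049,0],"offset": [2.6,12.0,-5.5],"gripper": 1},{"dr": [-0.222,0.049,0],"offset": [2.6,12.0,-5.5],"gripper": 1},{"dr": [-0.222,0.049,0],"offset": [2.6,12.0,-5.5],"gripper": 1}])

```text
time: 10.3
tcp_pos: [0.594, -0.0958, 0.1779]
eef_rot: [0.107, 0.986, 0.13, 0.014]
ft_force: [-2.1, -1.4, -1.3]
finger_gap: 0.014
```

Emit:
send_rows(plan=[{"dr": [0,0,0],"offset": [0,0,0.8],"gripper": 1},{"dr": [-0.051,0.011,0],"offset": [0.5,2.2,-2.0],"gripper": 1},{"dr": [-0.102,0.022,0],"offset": [1.0,4.3,-4.9],"gripper": 1},{"dr": [-0.153,0.033,0],"offset": [1.4,6.3,-7.9],"gripper": 1},{"dr": [-0.153,0.033,0],"offset": [1.4,6.3,-7.9],"gripper": 1},{"dr": [-0.153,0.033,0],"offset": [1.4,6.3,-7.9],"gripper": 1}])

```text
time: 10.9
tcp_pos: [0.5952, -0.0902, 0.1694]
eef_rot: [0.108, 0.993, 0.053, 0.005]
ft_force: [0.4, 0.7, -3.2]
finger_gap: 0.0139
```

Emit:
send_rows(plan=[{"dr": [-0.025,0.006,0],"offset": [0.2,0.9,-1.6],"gripper": 1},{"dr": [-0.051,0.012,0],"offset": [0.4,1.9,-3.2],"gripper": 1},{"dr": [-0.077,0.017,0],"offset": [0.6,2.7,-4.8],"gripper": 1},{"dr": [-0.102,0.023,0],"offset": [0.8,3.6,-6.5],"gripper": 1},{"dr": [-0.102,0.023,0],"offset": [0.8,3.6,-6.5],"gripper": 1},{"dr": [-0.102,0.023,0],"offset": [0.8,3.6,-6.5],"gripper": 1}])

```text
time: 11.5
tcp_pos: [0.5963, -0.0865, 0.1632]
eef_rot: [0.108, 0.994, 0.0, -0.0]
ft_force: [-0.2, 0.7, -4.5]
finger_gap: 0.0138
```

Run:
```python
from h import *
a=r.snapshot('side');b=r.snapshot('top')
cv2.imwrite('pics/g4.png',cv2.resize(a[90:240,230:380],None,fx=4,fy=4,interpolation=cv2.INTER_CUBIC)[:,:,::-1])
o=r.observe();print(o['time'],o['tcp_pos'],o['eef_rot'],o['ft_force'],o['ft_torque'])
```

```text
11.6 [ 0.59634965 -0.08691786  0.16326647] [1.08618757e-01 9.94083454e-01 2.27956196e-04 1.60730338e-05] [-0.85014241  0.11943038 -5.73977083] [ 0.0698478   0.00199488 -0.00651504]
```

View pics/g4.png

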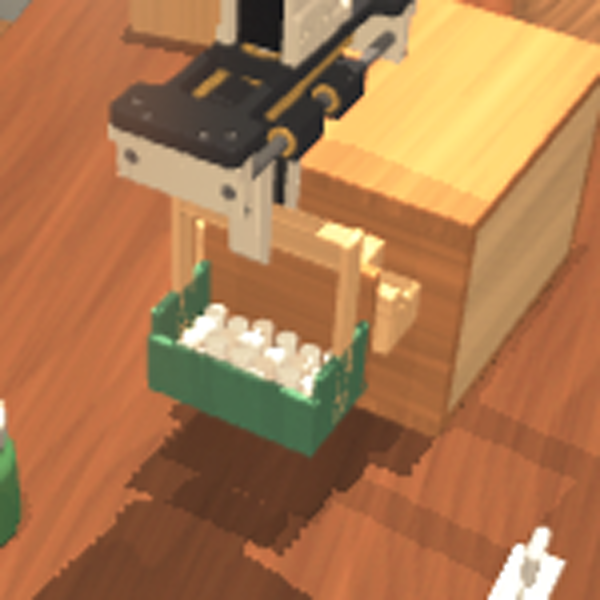

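Emit:
send_rows(plan=[{"dr": [0,0,0],"offset": [0,0,-1],"gripper": 1},{"dr": [0,0,0],"offset": [0,0,-1.5],"gripper": 1},{"dr": [0,0,0],"offset": [0,0,-1.5],"gripper": 1},{"dr": [0,0,0],"offset": [0,0,-1.5],"gripper": 1}])

```text
time: 12.0
tcp_pos: [0.5964, -0.0874, 0.1618]
eef_rot: [0.109, 0.994, -0.0, 0.0]
ft_force: [-0.3, -1.5, -4.3]
finger_gap: 0.0135
```

Emit:
send_rows(plan=[{"dr": [0,0,0],"offset": [0,0,-1],"gripper": 1},{"dr": [0,0,0],"offset": [0,0,-1],"gripper": 1},{"dr": [0,0,0],"offset": [0,0,-1],"gripper": 1}])

```text
time: 12.3
tcp_pos: [0.5965, -0.0876, 0.1613]
eef_rot: [0.109, 0.994, -0.0, 0.0]
ft_force: [-1.2, -2.2, -0.2]
finger_gap: 0.0141
```

Emit:
send_rows(plan=[{"dr": [0,0,0],"offset": [-0.2,-1,-1],"gripper": 1},{"dr": [0,0,0],"offset": [-0.3,-1.5,-1.5],"gripper": 1},{"dr": [0,0,0],"offset": [-0.3,-1.5,-1.5],"gripper": 1},{"dr": [0,0,0],"offset": [-0.3,-1.5,-1.5],"gripper": 1}])

```text
time: 12.7
tcp_pos: [0.5964, -0.089, 0.1598]
eef_rot: [0.109, 0.994, -0.0, 0.001]
ft_force: [-0.5, -2.7, 2.6]
finger_gap: 0.0139
```

Emit:
send_rows(plan=[{"dr": [0,0,0],"offset": [-0.2,-1,-1],"gripper": 1},{"dr": [0,0,0],"offset": [-0.2,-1,-1],"gripper": 1},{"dr": [0,0,0],"offset": [-0.2,-1,-1],"gripper": 1}])

```text
time: 13.0
tcp_pos: [0.5964, -0.0892, 0.1597]
eef_rot: [0.109, 0.994, 0.0, 0.001]
ft_force: [-2.8, 1.1, 9.6]
finger_gap: 0.014
```

Emit:
send_rows(plan=[{"dr": [0,0,0],"offset": [0.1,0.4,0.8],"gripper": 1},{"dr": [0,0,0],"offset": [0.1,0.4,1.3],"gripper": 1},{"dr": [0,0,0],"offset": [0.1,0.4,1.3],"gripper": 1},{"dr": [0,0,0],"offset": [0.1,0.4,1.3],"gripper": 1}])

```text
time: 13.4
tcp_pos: [0.5963, -0.0892, 0.1598]
eef_rot: [0.109, 0.994, 0.0, 0.0]
ft_force: [0.6, -1.7, 3.7]
finger_gap: 0.0139
```

Run:
```python
from h import *
a=r.snapshot('side')
cv2.imwrite('pics/g5.png',cv2.resize(a[90:240,230:380],None,fx=4,fy=4,interpolation=cv2.INTER_CUBIC)[:,:,::-1])
for i in range(2):
  r.snapshot('top');o=r.observe();print(o['time'],o['tcp_pos'],o['eef_rot'],o['ft_force'],o['ft_torque'])
```

```text
13.5 [ 0.5962717  -0.08918149  0.15975718] [1.08662955e-01 9.94078566e-01 3.02906163e-05 4.06805032e-04] [ 0.19002813 -1.51991432  4.15607055] [-0.53506085 -0.14900571 -0.0199859 ]
13.55 [ 0.59624199 -0.08921649  0.1597407 ] [ 1.08679512e-01  9.94076763e-01 -6.22463138e-06  3.90725620e-04] [ 0.25775879 -1.30155111  4.26422676] [-0.49970805 -0.18510724  0.00769612]
```

View pics/g5.png

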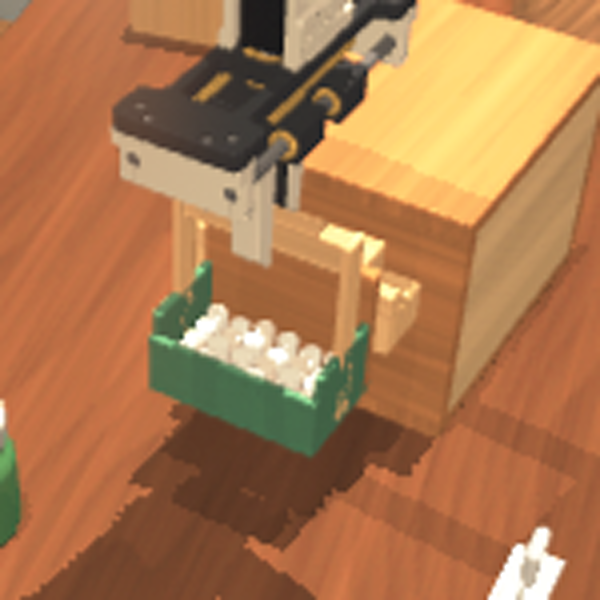

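Emit:
send_rows(plan=[{"dr": [0,0,0],"offset": [0,0,0.5],"gripper": 1},{"dr": [0,0,0],"offset": [0,0,0.9],"gripper": 1},{"dr": [0,0,0],"offset": [0,0,0.9],"gripper": 1}])

```text
time: 13.85
tcp_pos: [0.5956, -0.0891, 0.1598]
eef_rot: [0.109, 0.994, 0.0, -0.001]
ft_force: [2.1, -3.0, -0.9]
finger_gap: 0.0139
```

Emit:
send_rows(plan=[{"dr": [0,0,0],"offset": [0,0,0],"gripper": 1},{"dr": [0,0,0],"offset": [0,0,0],"gripper": 1},{"dr": [0,0,0],"offset": [0,0,0],"gripper": 1},{"dr": [0,0,0],"offset": [0,0,0],"gripper": 1}], grip_force=5)

```text
time: 14.25
tcp_pos: [0.5953, -0.089, 0.1599]
eef_rot: [0.109, 0.994, 0.0, -0.001]
ft_force: [0.9, -2.4, -3.6]
finger_gap: 0.0138
```

Emit:
send_rows(plan=[{"dr": [0,0,0],"offset": [0,-0.3,-0.6],"gripper": 1},{"dr": [0,0,0],"offset": [0,-0.3,-0.6],"gripper": 1},{"dr": [0,0,0],"offset": [0,-0.3,-0.6],"gripper": 1},{"dr": [0,0,0],"offset": [0,-0.3,-0.6],"gripper": 1}])

```text
time: 14.65
tcp_pos: [0.5956, -0.0891, 0.1598]
eef_rot: [0.109, 0.994, 0.0, -0.0]
ft_force: [-1.0, -0.3, -0.2]
finger_gap: 0.0141
```

Forces are now near zero and the position is steady, so the cleat carries the bin. Next I open the fingers part-way.

Emit:
send_rows(plan=[{"dr": [0,0,0],"offset": [0,0,0],"gripper": 0.4},{"dr": [0,0,0],"offset": [0,0,0],"gripper": 0.2},{"dr": [0,0,0],"offset": [0,0,0],"gripper": 0.0},{"dr": [0,0,0],"offset": [0,0,0],"gripper": 0.0},{"dr": [0,0,0],"offset": [0,0,0],"gripper": 0.0}])

```text
time: 15.15
tcp_pos: [0.596, -0.0895, 0.16]
eef_rot: [0.109, 0.994, -0.0, 0.0]
ft_force: [-0.7, -0.9, -0.6]
finger_gap: 0.0455
```

Run:
```python
from h import *
a=r.snapshot('side')
cv2.imwrite('pics/g6.png',cv2.resize(a[90:240,230:380],None,fx=4,fy=4,interpolation=cv2.INTER_CUBIC)[:,:,::-1])
o=r.observe();print(o['time'],o['tcp_pos'],o['ft_force'],o['finger_gap'])
```

```text
15.2 [ 0.59597796 -0.08946788  0.15993104] [-0.67728335 -0.17715774  0.01625888] 0.045946369930460064
```

View pics/g6.png

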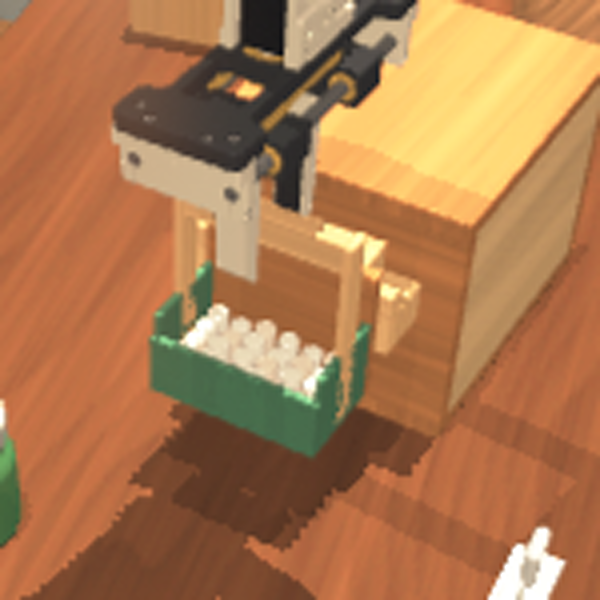

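The fingers are open and the bin has stayed where it was. I'll go straight up, then back away for a clear view.

Emit:
send_rows(plan=[{"dr": [0,0,0],"offset": [0,0,10],"gripper": 0},{"dr": [0,0,0],"offset": [0,0,30],"gripper": 0},{"dr": [0,0,0],"offset": [0,0,70],"gripper": 0},{"dr": [0,0,0],"offset": [0,0,110],"gripper": 0},{"dr": [0,0,0],"offset": [-20,40,140],"gripper": 0},{"dr": [0,0,0],"offset": [-60,80,140],"gripper": 0},{"dr": [0,0,0],"offset": [-100,120,140],"gripper": 0},{"dr": [0,0,0],"offset": [-140,150,140],"gripper": 0},{"dr": [0,0,0],"offset": [-170,185,140],"gripper": 0},{"dr": [0,0,0],"offset": [-190,220,140],"gripper": 0},{"dr": [0,0,0],"offset": [-190,220,140],"gripper": 0},{"dr": [0,0,0],"offset": [-190,220,140],"gripper": 0}])

```text
time: 16.4
tcp_pos: [0.4056, 0.1313, 0.301]
eef_rot: [0.107, 0.994, 0.0, 0.001]
ft_force: [-0.4, 0.2, 0.1]
finger_gap: 0.0464
```

Run:
```python
from h import *
a=r.snapshot('side');b=r.snapshot('top')
np.savez('fin.npz',a=a,b=b)
cv2.imwrite('pics/f1.png',np.hstack([cv2.resize(a[80:230,235:385],None,fx=2.6,fy=2.6,interpolation=cv2.INTER_CUBIC),cv2.resize(b[140:290,280:430],None,fx=2.6,fy=2.6,interpolation=cv2.INTER_CUBIC)])[:,:,::-1])
cv2.imwrite('pics/f2.png',np.hstack([cv2.resize(a,(395,296)),cv2.resize(b,(395,296))])[:,:,::-1])
o=r.observe();print(o['time'],o['tcp_pos'],o['ft_force'],o['finger_gap'])
```

```text
16.5 [0.40667979 0.12993088 0.30034147] [-0.4738836   0.21651255  0.00380887] 0.046486455843660436
```

View pics/f1.png

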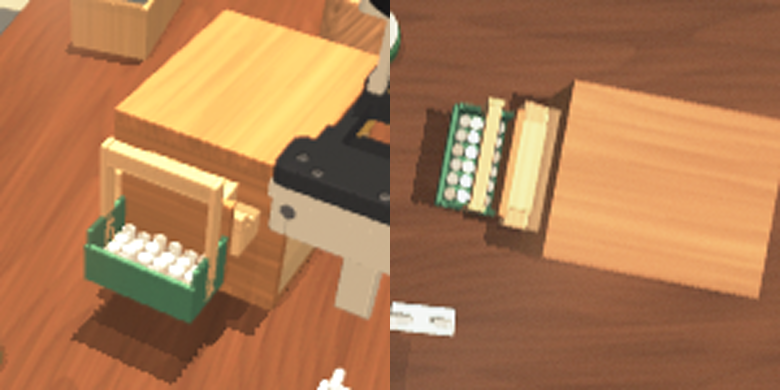

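View pics/f2.png

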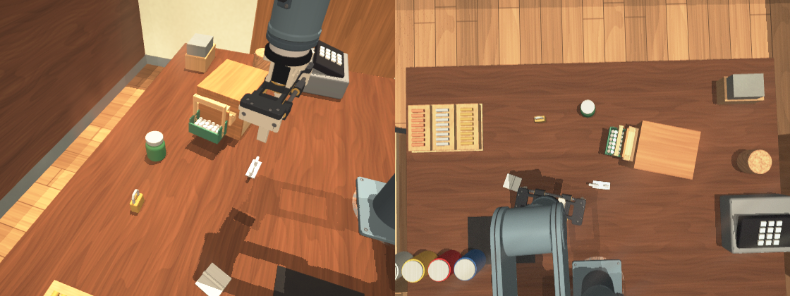

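Bin hangs alone; the others are unmoved. Zooming in to check that it's centred, upright and snug.

Run:
```python
from h import *
d=np.load('fin.npz')
cv2.imwrite('pics/f3.png',cv2.resize(d['b'][172:235,294:350],None,fx=9,fy=9,interpolation=cv2.INTER_CUBIC)[:,:,::-1])
cv2.imwrite('pics/f4.png',cv2.resize(d['a'][128:208,265:345],None,fx=7,fy=7,interpolation=cv2.INTER_CUBIC)[:,:,::-1])
Y=np.array([.2147,.9767,0]);X=np.array([.9767,-.2147,0]);M=np.array([.583,-.147,.137])
def B(bx,by,bz): return M+(.059-bx/1e3)*Y+by/1e3*X+np.array([0,0,-.080+bz/1e3])
for n,k,o in (('top',9,(294,172)),('side',7,(265,128))):
  for nm,p in dict(barFar=(0,50,130),barNear=(0,-50,130),frontFar=(-35,55,40),frontNear=(-35,-55,40),bottomFar=(-35,55,0),bottomNear=(-35,-55,0),stripFar=(59,45,88),stripNear=(59,-45,88),plateFar=(35,55,88),plateNear=(35,-55,88)).items():
    q=(proj(n,B(*p))-o+.5)*k-.5;print(n,nm,q.round())
```

```text
top barFar [244.  75.]
top barNear [179. 421.]
top frontFar [101.  71.]
top frontNear [ 35. 421.]
top bottomFar [91. 85.]
top bottomNear [ 28. 422.]
top stripFar [420. 145.]
top stripNear [365. 444.]
top plateFar [346.  96.]
top plateNear [279. 462.]
side barFar [82. 52.]
side barNear [365. 156.]
side frontFar [ 12. 327.]
side frontNear [305. 448.]
side bottomFar [ 14. 417.]
side bottomNear [297. 538.]
side stripFar [187.  74.]
side stripNear [425. 162.]
side plateFar [125. 101.]
side plateNear [419. 211.]
```

View pics/f3.png

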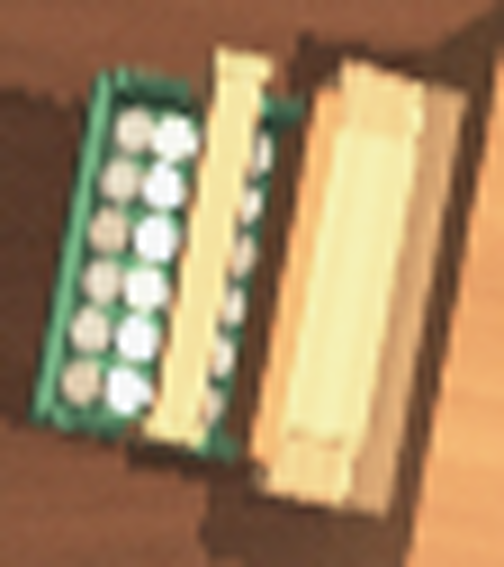

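View pics/f4.png

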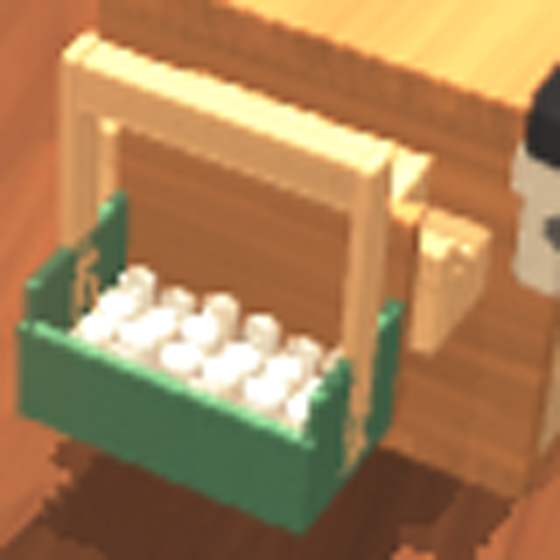

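Top view: the front rim corners are at crop (105,72) and (37,420), where (101,71) and (35,421) were predicted for an upright hung bin. The cleat shows almost equally beyond both ends of the strip. The side view agrees within about 1 px, so I'm handing in.

```bash
python3 -c "
from bench import r
print(r.sign_off())"
```

```text
the job is handed in; nothing more can be done
None
```

The green bin is hanging on the cleat by itself, upright and centred to within about 1 mm, and I've handed the job in. It took about 16.5 s of the 58 s allowed.

- **Hooking:** I gripped the bin by its handle bar, turned it to face the rack, tilted it 28° and lowered it behind the cleat. The strip touched with a force up and towards the rack, pressing at most about 12 N.
- **Cleat height:** the feel put the cleat about 2–3 mm above nominal; the pictures suggested 1–2 mm.
- **Seating:** I swung the bin upright about 1 mm clear of the cleat, with a light touch of about 3 N halfway. I then slid it down the bevel until the back plate met the cleat, at a peak of about 14 N.
- **Letting go:** while I eased off, the arm briefly pulled up about 3 N. I corrected that until the force was near zero, and the bin did not move when the fingers opened.

**Last checks:** with the arm withdrawn, both pictures match the predicted hung pose to about 1 px (2–3 mm). The jar, padlock, coat hook and hinge look unmoved, and nothing disagreed beyond the camera tolerance. The heel is hidden from both cameras, so that it is locked in under the cleat is inferred from the bin's position.

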